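# Lock the tow post with its linch pin

### The job

Secure the trolley's tow coupling: push the linch pin through the cross hole of the upright square post from the robot's side until its shoulder sits fully home against the post, then flip its sprung ring over the pin's end so that it snaps shut. The post's height setting is unknown, so feel for the hole gently and never lean hard on the coupling; leave the other things on the bench where they are.

Things in the scene. Friction and masses are not known exactly. Their poses are not given: they have to be found in the camera images.
- hitch: Fixed tow coupling: dark foot plate 130 x 110 x 10 mm, grey sleeve 62 x 62 mm (top at 44 mm), out of which stands a bright square post, 34 mm along x, 36 mm along y. Origin on the bench under the post's centre, z up, +x the way the pin is pushed, away from the robot. A low grey drawbar (45 mm wide, 33 mm high) leads off along +x.
- post_foot (a point): Point on the bench straight below the post's entry face (the plane 17 mm before the post's centre, facing the robot), axes as the hitch. A square hole 14 mm wide and high runs through the post along x at y = 0. The post's height setting is in no reading: the hole's centre may be 78 to 108 mm above the bench, and the post's top is 30 mm above it. The post is rigid: touch gently.
- pin_grip (a point): Centre of the flat grip (56 along x, 14 along y, 30 mm high) of the loose steel linch pin, 190 g with ring. x points to the tip, z up as it lies on the bench, this point 15 mm up. Take it from above across the 14 mm. The shank's axis is 2 mm below; ahead are a collar 26 x 26 x 8 mm, its shoulder 36 mm on, and the tip 87 mm on. A plain square bolt without a ring also lies about: not needed.
- pin_shoulder (a point): Centre of the collar's front face, on the shank's axis; axes as the grip. Ahead: shank 12 x 12 mm for 41 mm, then a cone 10 mm long down to 7 mm diameter. The tip finds the hole when under about 3 mm off, then side force shows which way to ease it. Fully home, this point is in the plane of the post's entry face.
- ring_bar (a point): Middle of the cross bar of the pin's sprung ring: a bail of 5 mm wire, 54 mm wide, pivoted about the pin's y axis on the shank's axis 4 mm behind the shoulder; the bar is 60 mm from the pivot, straight for 28 mm. It starts standing up, leaning to the tip, 65 degrees above the shank. Its arms pass either side of the post.
- ring (a joint): Ring angle, rad: 0 open (standing up), 1.13 shut (lying along the shank, its bar 5 mm past the tip). An over-centre spring holds it open below about 0.38 and snaps it shut above; over the hump the bar needs about 2 N along its arc, first mainly forward (towards the tip), from the robot's side of the bar; straight down it jams.
Not all that is in view belongs to the job. Leave any pink or turquoise look-alike of the part that bears pin_grip alone.

How it is judged:
By the outcome, as a careful person would: the job done as asked, in the order asked, and still so for the second after the job is handed in, with the robot touching nothing.
It also fails if it takes over 67 s, if anything falls off the work surface, if the arm or the gripper's body presses on something with over 40 N, if the wrist force passes 120 N, or if a joint passes its speed limit or range.

### The arm

A 6-joint arm with a two-finger parallel gripper is mounted at the origin on the work surface. World frame = base frame: x ahead of the robot, y to its left, z up, the work surface at z = 0. Lengths are in mm, angles in rad, forces in N, time in s.
With the tool pointing down it reaches from about 300 to 775 mm from the base axis. Payload 14.6 kg.
Tool frame: the origin (TCP) lies on the centre line of the jaws, within the pads' length; the fingertips stand manip.tcp_to_tips ahead of it and the grasp point (between the pads) lies 5 mm behind it (manip.tcp_to_tips is the distance from the TCP to the fingertips, in mm); z points along the fingers, y is the direction in which the jaws open and shut (so a half turn about z gives the same grasp; the last joint's range is limited). The gripper opens to 94 mm and grips with 3 to 60 N. Pads are 16 mm wide; open, the fingers measure 119 mm over their backs; the gripper's body (75 mm by 177 mm) begins 78 mm behind the grasp point.
Start: joints at [-1.409, 0.3, 1.521, -0, 1.321, -0.067], TCP at [124.739, -535.658, 219.446] pointing down, gripper open.
Joint ranges: [-3.03, 3.03], [-0.79, 2.21], [0.23, 2.52], [-1.04, 4.18], [0, 3.07], [-2.55, 2.55]. Speed limits (rad/s): [2.22, 2.22, 2.57, 3.14, 3.14, 3.14].

### API

Orientations are given as [roll, pitch, yaw] about the fixed x, y, z axes, in that order (R = Rz(yaw) Ry(pitch) Rx(roll)).
In Python, from cell import manip, optics, workorder gives the robot as it stands. The module is installed in compiled form; this text tells all that it offers.
- The arm moves only by the tool jog_arm, never from a script. Its argument "deltas" is text: rows parted by semicolons, each of 5 numbers parted by spaces: the shift along the tool's x, y, z in mm, then the turn about the tool's z in rad, then the finger opening in mm, from 0 to 94. In form: tx ty tz twist grip; .... A call has exactly 10 rows; each row is the pose to reach, as a shift and turn from the pose commanded when the call began, along the tool's axes at that moment; what a row does not reach only later rows make up. A row lasts 1/8 s, in which the tool goes at most 62.5 mm and 10.7 degrees, less where a joint would pass 70% of its speed; a pose out of reach is approached as far as the arm can. A call with a gripper value outside its range is refused whole. The fingers move at their own pace and stop on an object; "squeeze" is the grip in N (left out, the last holds). Time passes only in rows, so rows that repeat a pose let the fingers close, or fill a call up. It gives the time, the measured TCP pose, the force and the opening at its end, in the units of the state.
- manip.read_state(): the state, without advancing time (a new reading comes with each control period).
- optics.camera(name): name is "scene" or "top" or "wrist"; returns (picture, depth): 480x640x3 uint8, red, green, blue; 480x640 float32, mm along the optical axis (not along the pixel's ray), 0 where there is no reading.
- optics.get_calibration(name): a dict with "intrinsics" (3x3 intrinsics, pixels), "R" (3x3) and "t" (3): a world point X has camera coordinates R X + t; the wrist camera has in their place "hand_eye" (4x4, takes a point from camera to tool coordinates, whose origin is the TCP and whose axes are the flange's). Camera axes: x right, y down, z forward; pixel columns grow to the right and rows downward; lengths in mm; the calibration is good to about 2 mm. A picture is of the moment at which its call begins: read the wrist's pose just before it. get_calibration takes no time and is no camera call.
- workorder.sign_off(): hands the job in, once; it reports no verdict.
The state is a dict: "clock": time; "joints": joint angles; "qd": joint speeds; "effort": joint torques, N m; "eef_pos": TCP position; "eef_rot": TCP orientation; "wrist_force": force on the tool from outside, world axes, zero at the start; "moment": the same for the moment, N m; "finger_gap": finger opening in mm.
Only numpy, scipy, OpenCV 4.12 (cv2) and the standard library are available. Lean on these libraries where they do the work, as an engineer would, in place of code of your own. Each camera call takes 0.05 s, during which the arm holds its last target.

## Working session

There is one attempt and no reset: what is moved stays moved. The work goes in short steps, Python scripts to look and compute and a tool call to move; the robot and the scene stay as the last step left them, time stands still between calls to the robot, and variables do not carry over. Pictures are saved under pics/ and viewed, and the job is handed in when it is done.

Besides the shell and the picture viewer there is one more tool, called as name(argument=value, ...) on one line, values as JSON. jog_arm: Moves the arm, as the interface text tells. Its arguments: {"type":"object","properties":{"deltas":{"type":"string"},"squeeze":{"type":"number"}},"required":["deltas"]}

```bash
mkdir -p pics; python3 - <<'E'
from cell import manip, optics
import cv2, numpy as np
print(manip.read_state(), manip.tcp_to_tips)
for n in ["scene","top","wrist"]:
    p,d=optics.camera(n); cv2.imwrite(f"pics/{n}0.png",p[:,:,::-1]); np.save(f"pics/{n}0.npy",d)
    print(n,optics.get_calibration(n))
E
```

```text
{'clock': 0.0, 'joints': array([-1.40860321e+00,  3.00454624e-01,  1.52157034e+00, -5.63801545e-07,
        1.32069714e+00, -6.65931018e-02]), 'qd': array([-8.24362227e-04,  1.67076626e-03,  6.29361021e-04,  5.65158156e-05,
        1.56409492e-03, -7.39560990e-04]), 'effort': array([-1.50225183e-03, -5.31809664e+01, -3.52739096e+01,  7.07448344e-02,
        2.45594530e-02, -6.55714962e-05]), 'eef_pos': array([ 124.69910481, -535.42895009,  218.89990218]), 'eef_rot': array([-3.14046567e+00, -7.46130522e-05,  2.28786314e-01]), 'wrist_force': array([ 0.75373403, -0.22962124, -0.0127778 ]), 'moment': array([-0.00448166,  0.05753607, -0.01593384]), 'finger_gap': 93.91654857692969} 14.0
scene {'intrinsics': array([[464.3676943 ,   0.        , 320.51062497],
       [  0.        , 464.3676943 , 234.60156321],
       [  0.        ,   0.        ,   1.        ]]), 'R': array([[-0.55514647,  0.83166258,  0.01223725],
       [ 0.58243489,  0.39920262, -0.70810089],
       [-0.59378616, -0.38597231, -0.70600523]]), 't': array([ 190.29279804, -215.73801516, 1236.98471532])}
top {'intrinsics': array
[... 189 characters left out ...]
-0.02166073],
       [-0.9957585 ,  0.00326552, -0.09194756],
       [ 0.09199665,  0.02145129, -0.99552823]]), 't': array([  99.6537215 ,  448.92947757, 1296.03676709])}
wrist {'intrinsics': array([[386.31861169,   0.        , 321.9968983 ],
       [  0.        , 386.31861169, 237.33385921],
       [  0.        ,   0.        ,   1.        ]]), 'hand_eye': array([[ 5.84110896e-04, -9.73645443e-01, -2.28066242e-01,
         6.67694953e+01],
       [ 9.99999591e-01,  4.11081994e-04,  8.06180455e-04,
         6.01043062e-01],
       [-6.91180000e-04, -2.28066620e-01,  9.73645284e-01,
        -1.65120896e+02],
       [ 0.00000000e+00,  0.00000000e+00,  0.00000000e+00,
         1.00000000e+00]])}
```

View pics/scene0.png

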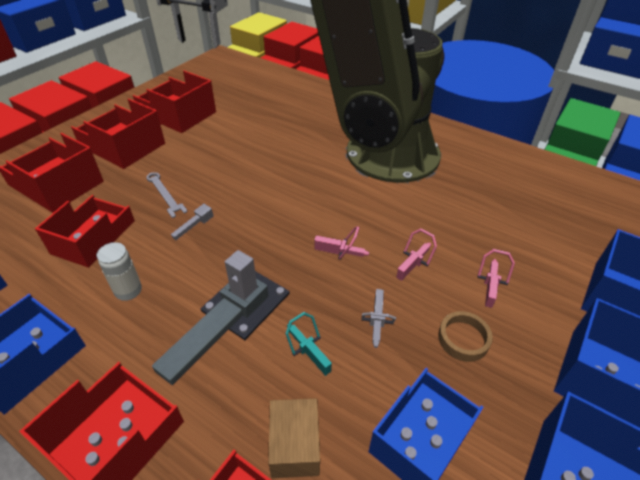

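View pics/top0.png

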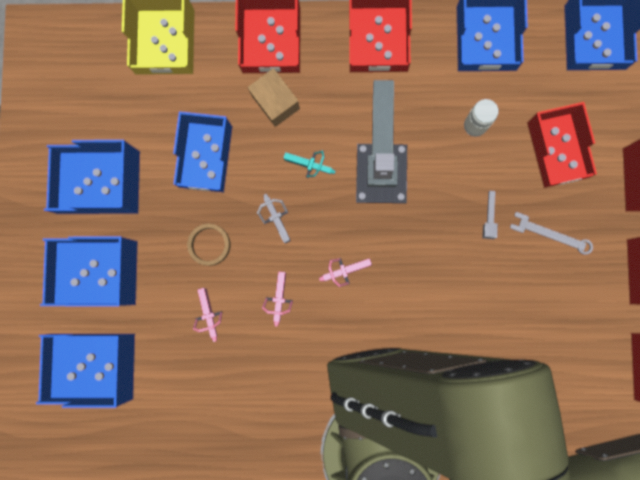

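View pics/wrist0.png

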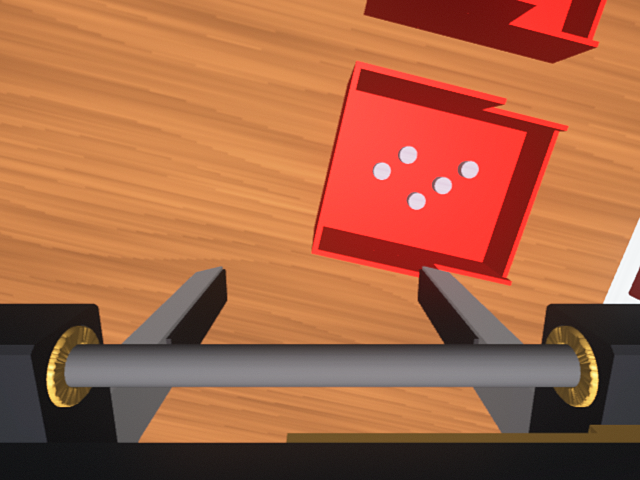

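Candidates in the top view are the silver pin with ring (272,217), pink look-alikes (346,271), (279,298) and (208,315), a turquoise one (309,163), and the plain bolt (491,213). I choose the silver pin with the ring. The hitch is at (383,168).

```bash
cat > h.py <<'E'
import numpy as np, cv2
from cell import manip, optics
def ray(n,u,v,z):
    c=optics.get_calibration(n);K,R,t=c["intrinsics"],c["R"],c["t"]
    d=R.T@np.linalg.inv(K)@[u,v,1]; o=-R.T@t
    return o+d*(z-o[2])/d[2]
def proj(n,X):
    c=optics.get_calibration(n); p=c["R"]@np.array(X,float)+c["t"]; q=c["intrinsics"]@p; return q[:2]/q[2]
def crop(src,dst,u0,v0,u1,v1,s):
    im=cv2.imread(src)[v0:v1,u0:u1]; cv2.imwrite(dst,cv2.resize(im,None,fx=s,fy=s,interpolation=cv2.INTER_CUBIC))
E
python3 - <<'E'
from h import *
crop("pics/top0.png","pics/c1.png",230,180,310,255,8)
crop("pics/top0.png","pics/c2.png",340,70,420,210,4)
crop("pics/scene0.png","pics/c3.png",340,270,420,360,6)
crop("pics/scene0.png","pics/c4.png",190,230,300,350,5)
E
```

```text
(no output)
```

View pics/c1.png

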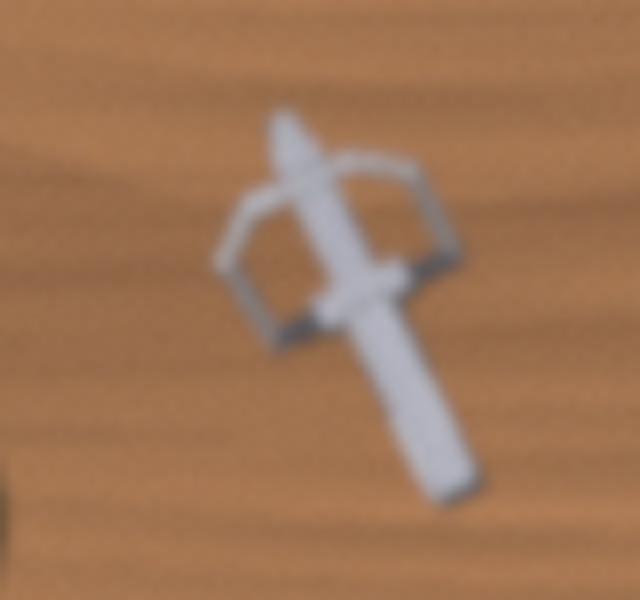

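View pics/c2.png

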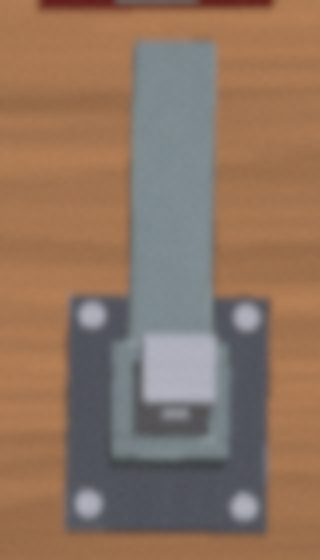

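View pics/c3.png

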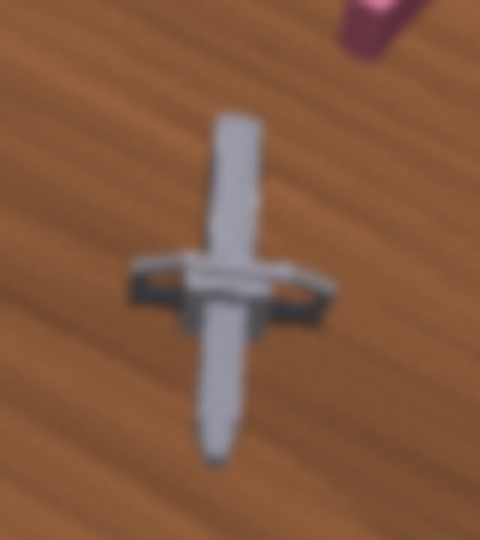

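View pics/c4.png

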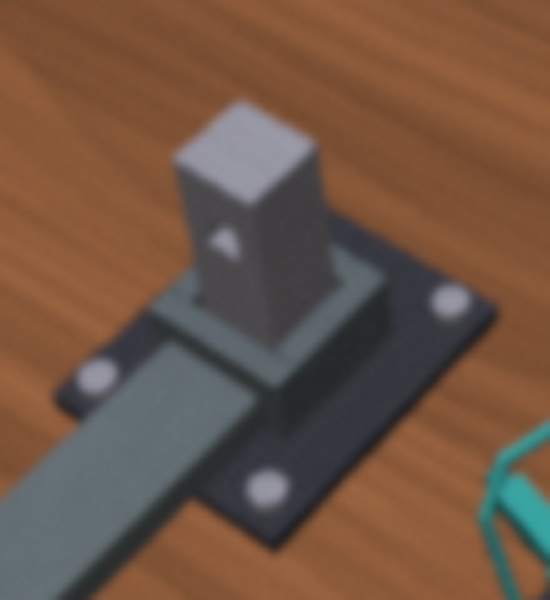

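```bash
python3 - <<'E'
from h import *
f=lambda a,b,s,o:(o[0]+a/s,o[1]+b/s)
tip=ray("top",*f(285,113,8,(230,180)),13); rear=ray("top",*f(455,482,8,(230,180)),30)
print("tip",tip,"rear",rear,np.linalg.norm((tip-rear)[:2]), "exp 115",np.degrees(np.arctan2(*(tip-rear)[1::-1])))
col=ray("top",*f(361,290,8,(230,180)),26);print("collar top",col)
t2=ray("scene",*f(217,460,6,(340,270)),13); r2=ray("scene",*f(238,118,6,(340,270)),30);print("scene",t2,r2,np.degrees(np.arctan2(*(t2-r2)[1::-1])))
P=[ray("top",*f(a,b,4,(340,70)),10)for a,b in[(72,297),(268,297),(266,530),(66,528)]]
for p in P: print("plate",p)
print(np.mean(P,0),np.linalg.norm(P[0]-P[1]),np.linalg.norm(P[1]-P[2]))
for z in (108,115,122,129,138):
  a=np.mean([ray("top",*f(x,y,4,(340,70)),z)for x,y in[(143,335),(215,335),(213,402),(143,402)]],0)
  b=np.mean([ray("scene",*f(x,y,5,(190,230)),z)for x,y in[(242,100),(318,148),(252,205),(175,157)]],0)
  print(z,a,b)
d=np.load("pics/top0.npy"); c=optics.get_calibration("top");
u,v=384.5,162.5
for (u,v) in [(384,161),(385,164),(361,170)]:
  D=d[v,u]; X=c["R"].T@(np.linalg.inv(c["intrinsics"])@[u,v,1]*D-c["t"]); print(u,v,X)
E
```

```text
tip [550.4684338 248.6495674  13.       ] rear [448.04341987 200.07849972  30.        ] 113.35798205677257 exp 115 25.370822216302823
collar top [500.18863433 226.02969697  26.        ]
scene [547.0857302  252.28077629  13.        ] [446.02368355 202.1862588   30.        ] 26.366732407692325
plate [660.35278975  47.35497629  10.        ]
plate [659.63361907 -59.62380204  10.        ]
plate [531.13052665 -56.99276321  10.        ]
plate [532.72537575  51.21657015  10.        ]
[595.96057781  -4.5112547   10.        ] 106.98119563472231 128.5300242231949
108 [598.63194413  -4.48333429 108.        ] [586.64343223 -10.36177119 108.        ]
115 [597.0858839  -4.0558797 115.       ] [590.99278531  -5.59357408 115.        ]
122 [595.53982367  -3.62842511 122.        ] [595.34213839  -0.82537697 122.        ]
129 [593.99376345  -3.20097052 129.        ] [599.69149146   3.94282013 129.        ]
138 [592.00597172  -2.65138605 138.        ] [605.28351685  10.07335927 138.        ]
384 161 [597.16126848  -2.23339718 124.90268425]
385 164 [591.22195256  -4.20846227 124.25303091]
361 170 [603.32044146  41.07224017   9.06005763]
```

jog_arm(deltas="30 -38 2 -0.015 94; 66 -84 6 -0.03 94; 102 -130 12 -0.045 94; 138 -176 16 -0.06 94; 174 -222 20 -0.075 94; 210 -268 24 -0.09 94; 246 -314 28 -0.105 94; 282 -360 32 -0.12 94; 318 -406 36 -0.135 94; 354 -452 40 -0.15 94", squeeze=40)

```text
clock: 1.4
eef_pos: [367.4, -13.2, 179.5]
eef_rot: [3.141, -0.001, 0.379]
wrist_force: [1.2, -1.3, 0.5]
finger_gap: 94.2
```

jog_arm(deltas="36 -34 6 -0.013 94; 75 -70 12 -0.026 94; 110 -103 18 -0.04 94; 140 -132 24 -0.05 94; 165 -155 28 -0.06 94; 178 -166 30 -0.064 94; 182 -170 30 -0.064 94; 182 -170 30 -0.064 94; 182 -170 30 -0.064 94; 182 -170 30 -0.064 94")

```text
clock: 2.65
eef_pos: [473.2, 209.6, 149.7]
eef_rot: [3.142, -0.0, 0.442]
wrist_force: [-0.7, -0.9, 0.6]
finger_gap: 94.0
```

```bash
cat >> h.py <<'E'
from scipy.spatial.transform import Rotation as Ro
def wpose():
    s=manip.read_state(); return np.array(s["eef_pos"]),Ro.from_euler("xyz",s["eef_rot"]).as_matrix(),s
def wray(u,v,z,p,R):
    c=optics.get_calibration("wrist");H=c["hand_eye"];K=c["intrinsics"]
    d=R@H[:3,:3]@np.linalg.inv(K)@[u,v,1]; o=p+R@H[:3,3]
    return o+d*(z-o[2])/d[2]
def wproj(X,p,R):
    c=optics.get_calibration("wrist");H=c["hand_eye"]
    x=H[:3,:3].T@(R.T@(np.array(X)-p)-H[:3,3]); q=c["intrinsics"]@x; return q[:2]/q[2]
E
python3 - <<'E'
from h import *
p,R,s=wpose(); im,d=optics.camera("wrist"); cv2.imwrite("pics/w1.png",im[:,:,::-1]); np.savez("pics/w1.npz",p=p,R=R,d=d)
print(p,s["eef_rot"],s["joints"])
E
```

```text
[473.18559005 209.60547798 149.70928434] [ 3.14155715e+00 -3.32917053e-04  4.42145890e-01] [ 3.46212022e-01  2.97948016e-01  1.69424633e+00 -3.78613914e-06
  1.14906352e+00  1.47486401e+00]
```

View pics/w1.png

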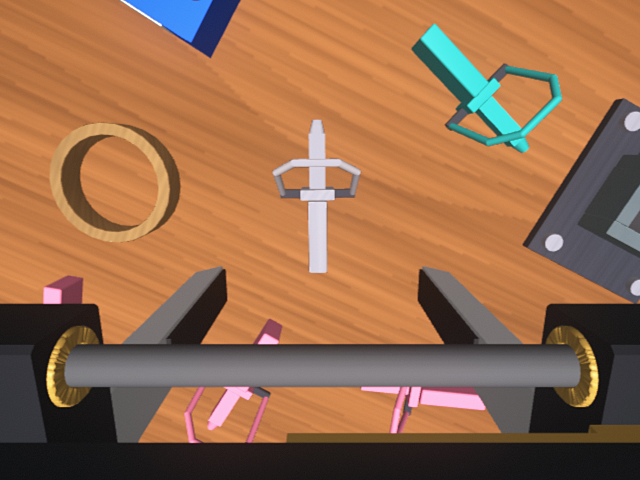

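Wrist view: silver pin upright, tip (317,121), grip rear (318,272), with its ring and bar at y≈163. Turquoise at (490,95), pinks near (245,390) and (420,395).

```bash
python3 - <<'E'
from h import *
z=np.load("pics/w1.npz");p,R=z["p"],z["R"]
crop("pics/w1.png","pics/w1c.png",260,110,380,290,4)
a=wray(317,121,13,p,R); b=wray(318,272,0,p,R); b2=wray(318,262,30,p,R); print(a,b,b2,np.linalg.norm((a-b)[:2]),np.degrees(np.arctan2(*(a-b)[1::-1])))
for u,v in [(245,390),(270,325),(420,395),(365,388)]: 
    w=wray(u,v,15,p,R); print(u,v,w,(R.T@(w-p))[:2])
E
```

```text
[549.27574941 248.64869698  13.        ] [438.2379575  195.62800458   0.        ] [454.62750361 203.04477043  30.        ] 123.0470847125499 25.52453702412111
245 390 [316.99137132 209.21146529  15.        ] [-141.38731871  -66.48103796]
270 325 [383.14833241 214.18038143  15.        ] [-79.46620833 -42.66488259]
420 395 [378.3858049   67.86919057  15.        ] [-146.37437585   87.53858528]
365 388 [363.86321679 114.84419665  15.        ] [-139.40074313   38.86697951]
```

View pics/w1c.png

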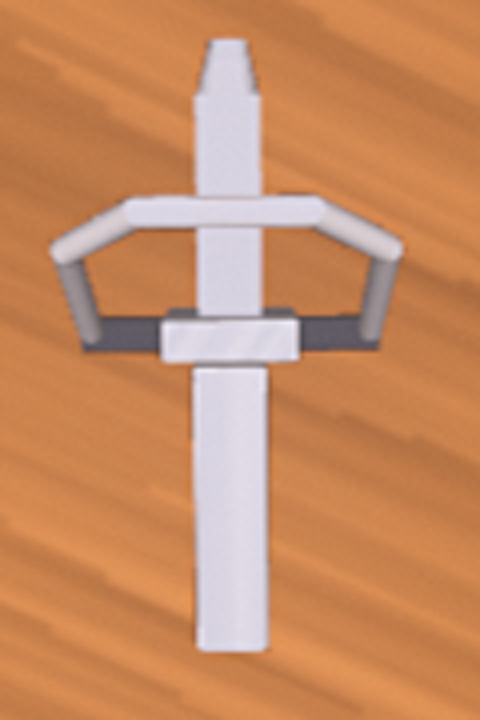

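```bash
python3 - <<'E'
from h import *
z=np.load("pics/w1.npz");p,R=z["p"],z["R"]
a=wray(317,120,13,p,R); b=wray(318,272.5,30,p,R); f=wray(317.7,201.8,30,p,R);bar=wray(316.3,162.8,13+54.4,p,R)
for n,w in zip(("tip","rear","front","bar"),(a,b,f,bar)): print(n,w,(R.T@(w-p))[:2])
d=a-b; print(np.hypot(*d[:2]),np.degrees(np.arctan2(d[1],d[0])))
E
```

```text
tip [549.926145   248.95471716  13.        ] [86.15207664 -2.73434965]
rear [446.96504776 199.43395593  30.        ] [-28.09110092  -2.03011193]
front [496.62156    223.07966989  30.        ] [26.90774527 -2.15492225]
bar [523.43685937 236.27080005  67.4       ] [56.8010364  -2.60247741]
114.25101022535256 25.685960700283513
```

jog_arm(deltas="-0.5 -2.2 20 -0.006 94; -0.5 -2.2 50 -0.006 94; -0.5 -2.2 85 -0.006 94; -0.5 -2.2 110 -0.006 60; -0.5 -2.2 124 -0.006 50; -0.5 -2.2 130 -0.006 40; -0.5 -2.2 131.5 -0.006 40; -0.5 -2.2 131.5 -0.006 30; -0.5 -2.2 131.5 -0.006 12; -0.5 -2.2 131.5 -0.006 8", squeeze=40)

```text
clock: 3.95
eef_pos: [472.0, 211.9, 18.3]
eef_rot: [3.142, -0.001, 0.449]
wrist_force: [-0.2, 0.4, 0.6]
finger_gap: 27.3
```

jog_arm(deltas="0 0 0 0 8; 0 0 0 0 8; 0 0 0 0 8; 0 0 -5 0 8; 0 0 -20 0 8; 0 0 -45 0 8; 0 0 -75 0 8; 0 0 -100 0 8; 0 0 -115 0 8; 0 0 -120 0 8", squeeze=40)

```text
clock: 5.2
eef_pos: [472.0, 211.9, 138.8]
eef_rot: [3.142, -0.001, 0.449]
wrist_force: [-0.5, 0.2, -2.7]
finger_gap: 14.2
```

```bash
python3 - <<'E'
from h import *
p,R,s=wpose(); im,d=optics.camera("wrist"); cv2.imwrite("pics/w2.png",im[:,:,::-1]); np.savez("pics/w2.npz",p=p,R=R,d=d)
print(s)
E
```

```text
{'clock': 5.2, 'joints': array([3.51240147e-01, 3.10366694e-01, 1.70573031e+00, 3.11120307e-05,
       1.12437460e+00, 1.47322960e+00]), 'qd': array([-0.00036221, -0.02728123, -0.01965195, -0.00238332,  0.07394279,
       -0.00141363]), 'effort': array([ 2.39111058e-02, -5.30425358e+01, -3.39221513e+01,  2.51279748e-02,
       -4.24284639e-02, -3.10481601e-04]), 'eef_pos': array([471.98136403, 211.93778311, 138.83475838]), 'eef_rot': array([ 3.14151139e+00, -1.11845401e-03,  4.48793504e-01]), 'wrist_force': array([-0.50391152,  0.1942504 , -2.66568278]), 'moment': array([-0.00113702,  0.03488112, -0.02394799]), 'finger_gap': 14.164490032749919}
```

View pics/w2.png

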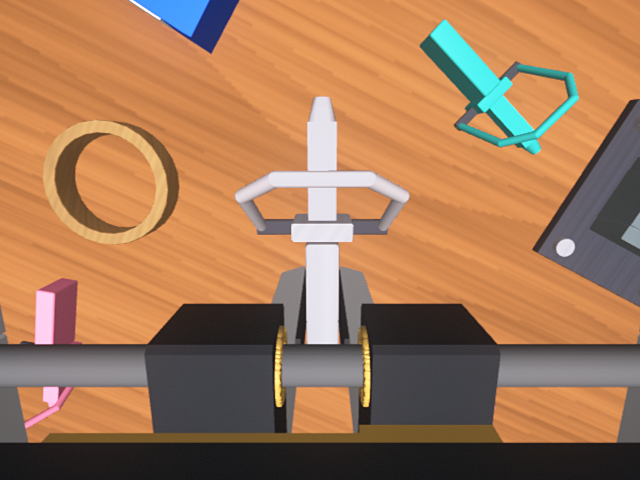

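jog_arm(deltas="-4 10 -10 0.03 8; -12 28 -22 0.09 8; -20 48 -35 0.16 8; -29 70 -46 0.23 8; -38 92 -55 0.3 8; -47 112 -60 0.37 8; -54 130 -61 0.42 8; -58 138 -61 0.455 8; -58.7 140.4 -61 0.466 8; -58.7 140.4 -61 0.466 8")

```text
clock: 6.5
eef_pos: [479.8, 60.0, 198.9]
eef_rot: [-3.142, 0.0, -0.017]
wrist_force: [0.0, -0.2, -2.7]
finger_gap: 13.9
```

```bash
python3 - <<'E'
from h import *
p,R,s=wpose(); im,d=optics.camera("wrist"); cv2.imwrite("pics/w3.png",im[:,:,::-1]); np.savez("pics/w3.npz",p=p,R=R,d=d)
print(p,s["eef_rot"],s["qd"],wproj(p+R@[87,0,5.3],p,R))
E
```

```text
[479.78604157  60.01571438 198.9277444 ] [-3.14152917e+00  1.93643176e-04 -1.71888886e-02] [ 0.0114342   0.00204997 -0.00126556  0.0013057   0.00054522 -0.00635734] [320.94331465  97.44894552]
```

View pics/w3.png

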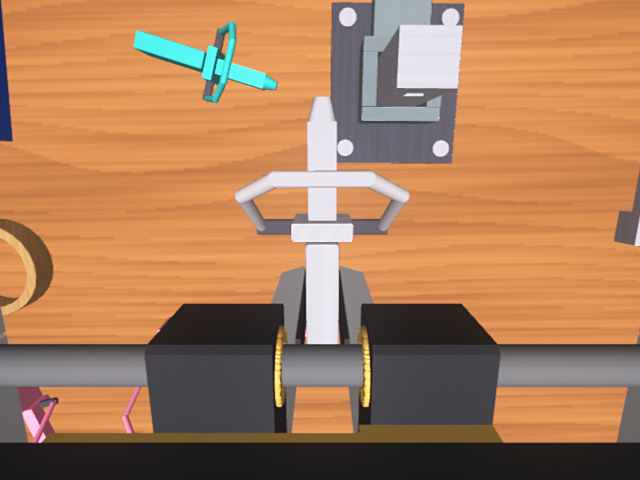

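Tip at (321,97) matches the prediction exactly. Post top is at about (397-462, 25-88), with the bright slit of the hole at (413,94).

```bash
python3 - <<'E'
from h import *
crop("pics/w3.png","pics/w3c.png",320,0,480,175,4)
z=np.load("pics/w3.npz");p,R,d=z["p"],z["R"],z["d"]
c=optics.get_calibration("wrist");H=c["hand_eye"];K=c["intrinsics"]
for u,v in [(415,40),(445,40),(430,60),(410,80),(450,80),(345,100),(345,60),(380,115),(321,110),(200,250)]:
    x=np.linalg.inv(K)@[u,v,1]*d[v,u]; print((u,v),p+R@(H[:3,:3]@x+H[:3,3]))
E
```

```text
(415, 40) [605.86884998   3.66614057 120.78385182]
(445, 40) [605.60445239 -13.68966963 120.69555292]
(430, 60) [595.24834168  -5.82980014 119.54498228]
(410, 80) [584.06669338   6.02645104 121.88289703]
(450, 80) [583.72453274 -17.58039226 121.57821995]
(345, 100) [586.14204642  37.59091891   8.39542718]
(345, 60) [618.33799492  37.54682422   9.3064244 ]
(380, 115) [570.44821913  12.03207197  44.25021246]
(321, 110) [561.30823676  58.58022812 198.877795  ]
(200, 250) [450.53912898 179.12265688  -0.6674846 ]
```

View pics/w3c.png

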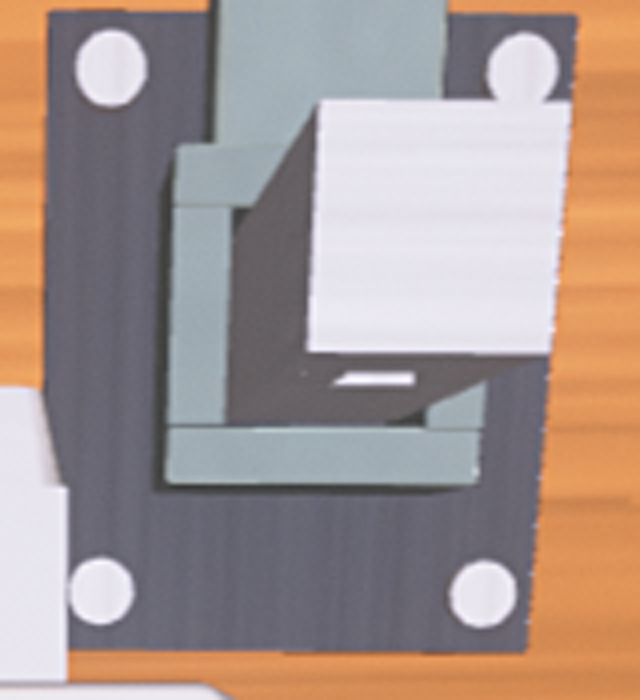

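```bash
python3 - <<'E'
from h import *
z=np.load("pics/w3.npz");p,R=z["p"],z["R"]
f=lambda a,b:(320+a/4,b/4)
for zt in (119,121,123):
  Q=[wray(*f(*q),zt,p,R) for q in [(307,352),(548,355),(572,100),(320,100)]]
  for q in Q: print(zt,q.round(1)[:2],end=" ")
  m=np.mean(Q,0); print("\n c",m.round(2),"w",np.linalg.norm(Q[0]-Q[1]).round(1),np.linalg.norm(Q[3]-Q[2]).round(1),"d",np.linalg.norm(Q[0]-Q[3]).round(1),np.linalg.norm(Q[1]-Q[2]).round(1), "yaw",[np.degrees(np.arctan2(*(b-a)[1::-1])).round(2) for a,b in ((Q[0],Q[3]),(Q[1],Q[2]))],[(np.degrees(np.arctan2(*(a-b)[1::-1]))-90).round(2) for a,b in ((Q[0],Q[1]),(Q[3],Q[2]))])
# plate corners
P=[wray(*f(*q),10,p,R) for q in [(48,10),(578,17),(528,653)]]
print([q.round(1) for q in P],"yaw",np.degrees(np.arctan2(*(P[1]-P[2])[1::-1])),np.degrees(np.arctan2(*(P[0]-P[1])[1::-1]))-90,np.linalg.norm(P[0]-P[1]),np.linalg.norm(P[1]-P[2]),(P[0]+P[2])/2)
# sleeve front edge top z44
S=[wray(*f(*q),44,p,R) for q in [(165,484),(477,487),(173,145)]];print([s.round(1) for s in S])
# slit lips at front face
for q in [(330,384),(415,384),(415,372),(345,372)]:
  a=wray(*f(*q),80,p,R);b=wray(*f(*q),100,p,R);x=578.5;t=(x-a[0])/(b[0]-a[0]);print(q,(a+t*(b-a)).round(1))
E
```

```text
119 [580.2  13.2] 119 [579.1 -22.9] 119 [613.8 -24.1] 119 [614.4  12.2] 
 c [596.87  -5.4  119.  ] w 36.0 36.4 d 34.2 34.7 yaw [np.float64(-1.56), np.float64(-2.11)] [np.float64(-1.62), np.float64(-0.94)]
121 [579.9  13.5] 121 [578.9 -22.2] 121 [613.2 -23.5] 121 [613.8  12.6] 
 c [596.46  -4.88 121.  ] w 35.7 36.1 d 34.0 34.4 yaw [np.float64(-1.56), np.float64(-2.11)] [np.float64(-1.62), np.float64(-0.94)]
123 [579.6  13.9] 123 [578.6 -21.5] 123 [612.7 -22.8] 123 [613.3  13. ] 
 c [596.05  -4.36 123.  ] w 35.4 35.8 d 33.7 34.1 yaw [np.float64(-1.56), np.float64(-2.11)] [np.float64(-1.62), np.float64(-0.94)]
[array([662.3,  48.2,  10. ]), array([659.2, -61.1,  10. ]), array([530.3, -58.5,  10. ])] yaw -1.1359549877243718 -1.622848611847303 109.30316351170356 128.90447324178854 [596.32464006  -5.18717393  10.        ]
[array([566.2,  26.8,  44. ]), array([564.6, -35.2,  44. ]), array([627.8,  25.7,  44. ])]
(330, 384) [578.5   4.6  94.2]
(415, 384) [578.5  -9.9  92.2]
(415, 372) [578.5  -6.  107.4]
(345, 372) [578.5   5.3 108.9]
```

jog_arm(deltas="-1.3 10 8 0.003 8; -1.3 25 25 0.007 8; -1.3 42 45 0.007 8; -1.3 55 65 0.007 8; -1.3 61 82 0.007 8; -1.3 62.1 94 0.007 8; -1.3 62.1 100 0.007 8; -1.3 62.1 102 0.007 8; -1.3 62.1 102.6 0.007 8; -1.3 62.1 102.6 0.007 8")

```text
clock: 7.8
eef_pos: [477.6, -2.1, 96.7]
eef_rot: [3.142, -0.001, -0.024]
wrist_force: [-0.1, 0.5, -2.1]
finger_gap: 13.6
```

```bash
python3 - <<'E'
from h import *
p,R,s=wpose(); im,d=optics.camera("wrist"); cv2.imwrite("pics/w4.png",im[:,:,::-1]); np.savez("pics/w4.npz",p=p,R=R,d=d)
im,d=optics.camera("scene"); cv2.imwrite("pics/s4.png",im[:,:,::-1])
crop("pics/s4.png","pics/s4c.png",180,210,330,320,5)
print(p,s["eef_rot"],s["wrist_force"],wproj(p+R@[87,0,5.3],p,R), proj("scene",p+R@[87,0,5.3]))
E
```

```text
[477.64019186  -2.06952577  96.66540471] [ 3.14155928e+00 -5.19301264e-04 -2.39800339e-02] [-0.10190548  0.45820922 -2.09325654] [320.96403794  97.45696071] [251.0370765  260.47105811]
```

View pics/w4.png

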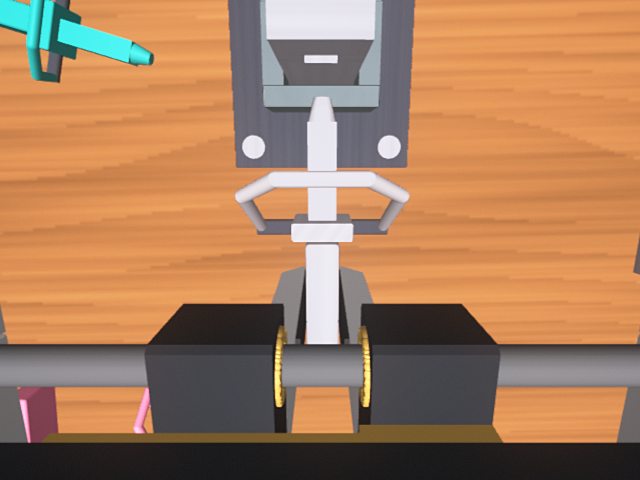

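View pics/s4c.png

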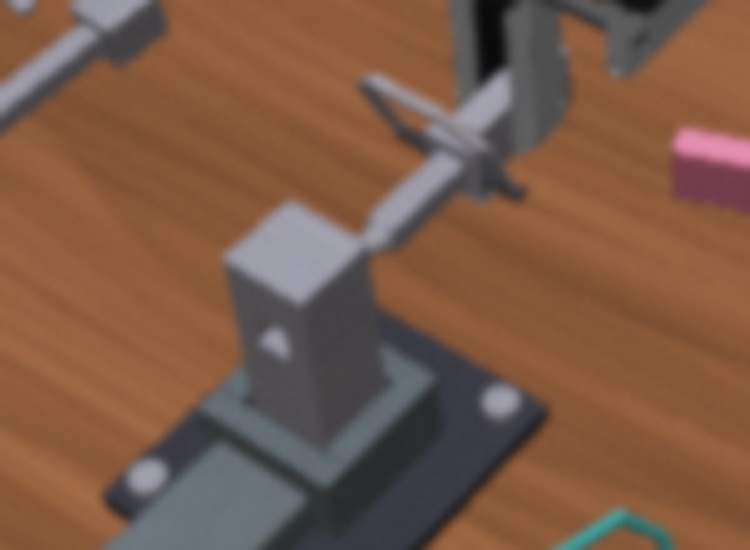

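```bash
python3 - <<'E'
from h import *
crop("pics/w4.png","pics/w4c.png",260,20,380,110,6)
E
```

```text
(no output)
```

View pics/w4c.png

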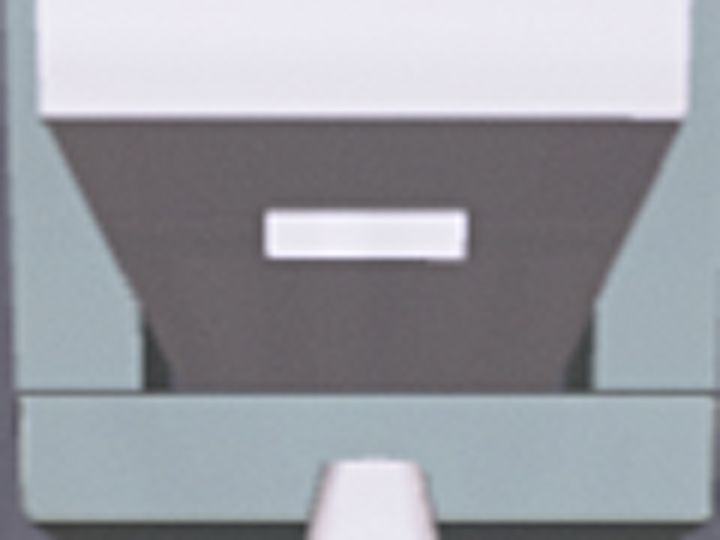

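```bash
python3 - <<'E'
from h import *
z=np.load("pics/w4.npz");p,R=z["p"],z["R"]
def atx(u,v,x):
  a=wray(u,v,80,p,R);b=wray(u,v,100,p,R);t=(x-a[0])/(b[0]-a[0]);return (a+t*(b-a))
for x in (577,578,579,580,581):
  print(x,[atx(260+u/6,20+v/6,x).round(1)[1:] for u,v in ((40,118),(685,118),(265,210),(467,210),(265,260),(467,260))])
E
```

```text
577 [array([ 12.2, 132.2]), array([-21.3, 129.1]), array([  1.6, 110.8]), array([-10.6, 109.4]), array([ 2.2, 96.6]), array([-11.2,  95. ])]
578 [array([ 12.7, 128.3]), array([-21.8, 125. ]), array([  1.8, 106.1]), array([-10.8, 104.8]), array([ 2.4, 91.5]), array([-11.5,  89.9])]
579 [array([ 13.2, 124.3]), array([-22.4, 120.9]), array([  1.9, 101.5]), array([-11.1, 100.1]), array([ 2.6, 86.4]), array([-11.7,  84.7])]
580 [array([ 13.7, 120.3]), array([-22.9, 116.9]), array([ 2.1, 96.9]), array([-11.3,  95.4]), array([ 2.8, 81.4]), array([-11.9,  79.6])]
581 [array([ 14.2, 116.3]), array([-23.4, 112.8]), array([ 2.3, 92.2]), array([-11.5,  90.7]), array([ 3. , 76.3]), array([-12.1,  74.5])]
```

jog_arm(deltas="2 0 -0.6 0 8; 5 0 -0.6 0 8; 8 0 -0.6 0 8; 10 0 -0.6 0 8; 12 0 -0.6 0 8; 13.5 0 -0.6 0 8; 15 0 -0.6 0 8; 16 0 -0.6 0 8; 17 0 -0.6 0 8; 18 0 -0.6 0 8")

```text
clock: 9.15
eef_pos: [495.5, -2.6, 97.0]
eef_rot: [-3.142, 0.0, -0.024]
wrist_force: [0.7, -0.2, -1.9]
finger_gap: 13.5
```

jog_arm(deltas="1 0 0 0 8; 2 0 0 0 8; 3 0 0 0 8; 4 0 0 0 8; 5 0 0 0 8; 6 0 0 0 8; 7 0 0 0 8; 8 0 0 0 8; 9 0 0 0 8; 9 0 0 0 8")

```text
clock: 10.4
eef_pos: [504.5, -2.8, 96.9]
eef_rot: [-3.142, 0.0, -0.024]
wrist_force: [0.3, -0.2, -0.7]
finger_gap: 14.1
```

jog_arm(deltas="0 0 -0.5 0 8; 1 0 -0.5 0 8; 3 0 -0.5 0 8; 5 0 -0.5 0 8; 7 0 -0.5 0 8; 9 0 -0.5 0 8; 10 0 -0.5 0 8; 11 0 -0.5 0 8; 12 0 -0.5 0 8; 12 0 -0.5 0 8")

```text
clock: 11.65
eef_pos: [516.5, -3.1, 97.3]
eef_rot: [-3.142, 0.0, -0.024]
wrist_force: [-0.4, 0.6, -8.4]
finger_gap: 13.7
```

```bash
python3 - <<'E'
from h import *
s=manip.read_state();print(s["eef_pos"],s["wrist_force"],s["moment"])
E
```

```text
[516.45861345  -3.09535723  97.32093918] [-0.42098968  0.57240661 -8.41800393] [ 0.03215396  0.65044585 -0.00726667]
```

jog_arm(deltas="0 0 0.3 0 8; 0 0 0.6 0 8; 0 0 0.7 0 8; 0 0 0.7 0 8; 0 0 0.7 0 8; 0 0 0.7 0 8; 0 0 0.7 0 8; 0 0 0.7 0 8; 0 0 0.7 0 8; 0 0 0.7 0 8")

```text
clock: 12.9
eef_pos: [516.5, -3.1, 96.8]
eef_rot: [-3.142, -0.0, -0.024]
wrist_force: [-0.0, 0.5, -1.9]
finger_gap: 13.8
```

```bash
python3 - <<'E'
from h import *
s=manip.read_state();print(s["eef_pos"],s["wrist_force"],s["moment"])
E
```

```text
[516.50729     -3.08603625  96.76860341] [-0.0165459   0.46196646 -1.90061661] [0.03680932 0.06799746 0.00367936]
```

jog_arm(deltas="1 0 0.2 0 8; 3 0 0.2 0 8; 5 0 0.2 0 8; 7.5 0 0.2 0 8; 10 0 0.2 0 8; 12 0 0.2 0 8; 14 0 0.2 0 8; 16 0 0.2 0 8; 17 0 0.2 0 8; 17 0 0.2 0 8")

```text
clock: 14.15
eef_pos: [533.5, -3.5, 96.5]
eef_rot: [-3.142, 0.0, -0.024]
wrist_force: [-0.5, -0.3, -3.1]
finger_gap: 14.0
```

```bash
python3 - <<'E'
from h import *
s=manip.read_state();print(s["eef_pos"],s["wrist_force"],s["moment"])
E
```

```text
[533.50079565  -3.51117409  96.49998184] [-0.52014972 -0.26667714 -3.13613107] [-0.03346333  0.05251261  0.02034003]
```

jog_arm(deltas="1 0 0 0 8; 2 0 0 0 8; 3 0 0 0 8; 4 0 0 0 8; 5 0 0 0 8; 6 0 0 0 8; 7 0 0 0 8; 7.5 0 0 0 8; 8 0 0 0 8; 8.5 0 0 0 8")

```text
clock: 15.4
eef_pos: [542.0, -3.7, 96.5]
eef_rot: [-3.142, 0.0, -0.024]
wrist_force: [-1.3, 0.9, -2.0]
finger_gap: 13.5
```

jog_arm(deltas="0.3 0 0 0 8; 0.6 0 0 0 8; 0.9 0 0 0 8; 1.2 0 0 0 8; 1.5 0 0 0 8; 1.5 0 0 0 8; 1.5 0 0 0 8; 1.5 0 0 0 8; 1.5 0 0 0 8; 1.5 0 0 0 8")

```text
clock: 16.65
eef_pos: [543.5, -3.8, 96.5]
eef_rot: [3.142, -0.0, -0.024]
wrist_force: [0.1, 0.4, -1.9]
finger_gap: 13.6
```

jog_arm(deltas="0.2 0 0 0 8; 0.4 0 0 0 8; 0.6 0 0 0 8; 0.8 0 0 0 8; 1 0 0 0 8; 1.2 0 0 0 8; 1.4 0 0 0 8; 1.4 0 0 0 8; 1.4 0 0 0 8; 1.4 0 0 0 8")

```text
clock: 17.9
eef_pos: [543.8, -3.7, 96.4]
eef_rot: [-3.142, 0.003, -0.024]
wrist_force: [-11.6, 0.1, 3.7]
finger_gap: 13.6
```

```bash
python3 - <<'E'
from h import *
p,R,s=wpose();print(s["eef_pos"],s["wrist_force"],s["moment"])
im,d=optics.camera("wrist"); cv2.imwrite("pics/w5.png",im[:,:,::-1]); np.savez("pics/w5.npz",p=p,R=R,d=d)
E
```

```text
[543.76917756  -3.73006299  96.40140038] [-11.55941815   0.07722514   3.71862556] [ 0.10761629  1.88524552 -0.0377919 ]
```

View pics/w5.png

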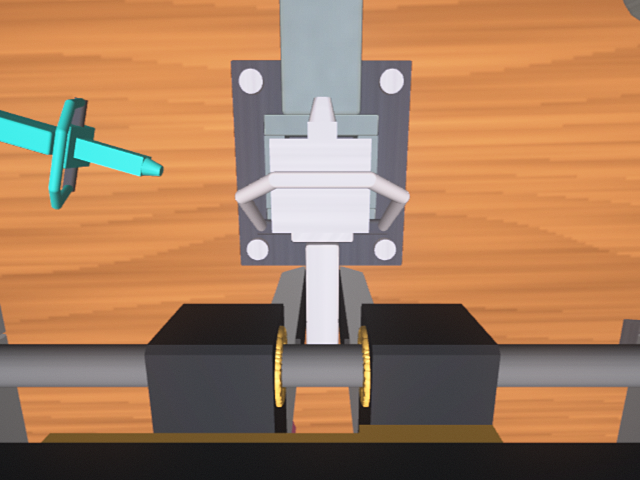

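jog_arm(deltas="-0.4 0 0 0 8; -0.7 0 0 0 8; -0.7 0 0 0 8; -0.7 0 0 0 20; -0.7 0 0 0 40; -0.7 0 0 0 40; -0.7 0 0 0 40; -0.7 0 0 0 40; -0.7 0 0 0 40; -0.7 0 0 0 40")

```text
clock: 19.2
eef_pos: [544.2, -3.8, 96.5]
eef_rot: [-3.142, -0.0, -0.024]
wrist_force: [0.4, 0.3, -0.2]
finger_gap: 40.1
```

```bash
python3 - <<'E'
from h import *
p,R,s=wpose();print(s["eef_pos"],s["wrist_force"],s["finger_gap"])
im,d=optics.camera("wrist"); cv2.imwrite("pics/w6.png",im[:,:,::-1]); np.savez("pics/w6.npz",p=p,R=R,d=d)
im,d=optics.camera("scene"); cv2.imwrite("pics/s6.png",im[:,:,::-1])
crop("pics/s6.png","pics/s6c.png",180,200,330,320,5)
E
```

```text
[544.19075878  -3.76509296  96.5463899 ] [ 0.40981059  0.32945766 -0.22132544] 40.13889510111157
```

View pics/w6.png

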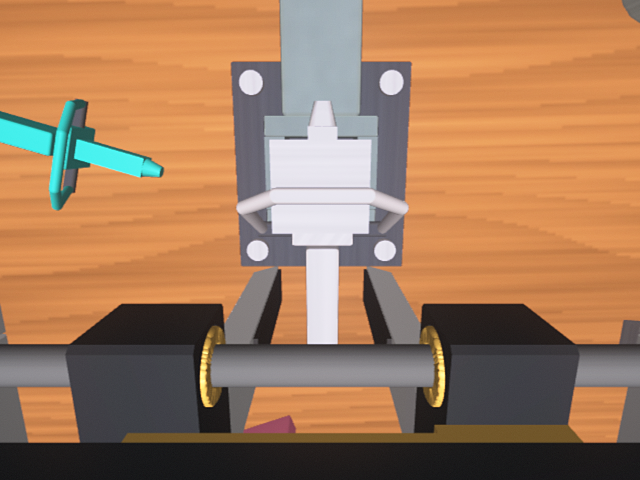

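View pics/s6c.png

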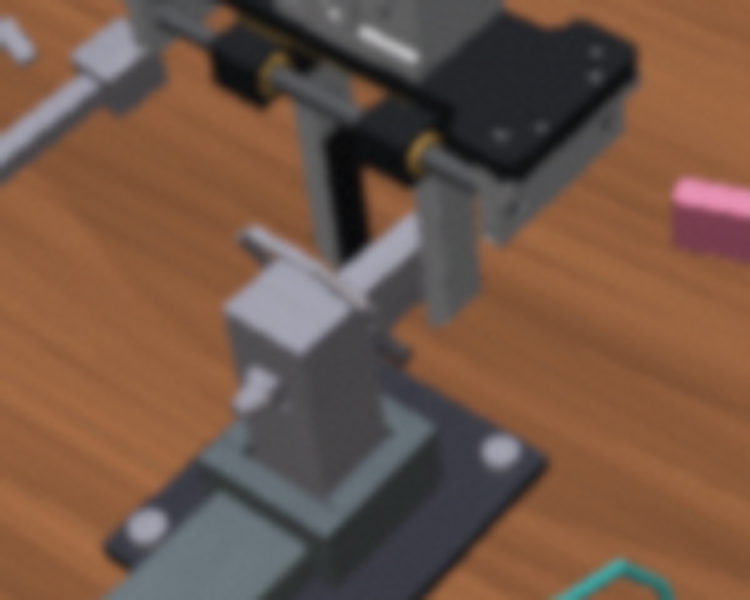

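```bash
python3 - <<'E'
from h import *
for n in "56":
  crop(f"pics/w{n}.png",f"pics/w{n}c.png",240,85,405,260,4)
  z=np.load(f"pics/w{n}.npz");p,R=z["p"],z["R"]
  print(n,[ (zz,wray(321,v,zz,p,R)[0].round(1)) for zz in (90,91.2,93.2,94) for v in ((97.4,) if n=="5" else (100,101))])
a=cv2.imread("pics/w5c.png");b=cv2.imread("pics/w6c.png");o=np.hstack([a,b]);cv2.imwrite("pics/w56.png",cv2.resize(o,None,fx=.6,fy=.6,interpolation=cv2.INTER_AREA))
E
```

```text
5 [(90, np.float64(630.8)), (91.2, np.float64(630.7)), (93.2, np.float64(630.5)), (94, np.float64(630.4))]
6 [(90, np.float64(630.3)), (90, np.float64(629.9)), (91.2, np.float64(630.2)), (91.2, np.float64(629.8)), (93.2, np.float64(629.9)), (93.2, np.float64(629.5)), (94, np.float64(629.9)), (94, np.float64(629.5))]
```

View pics/w56.png

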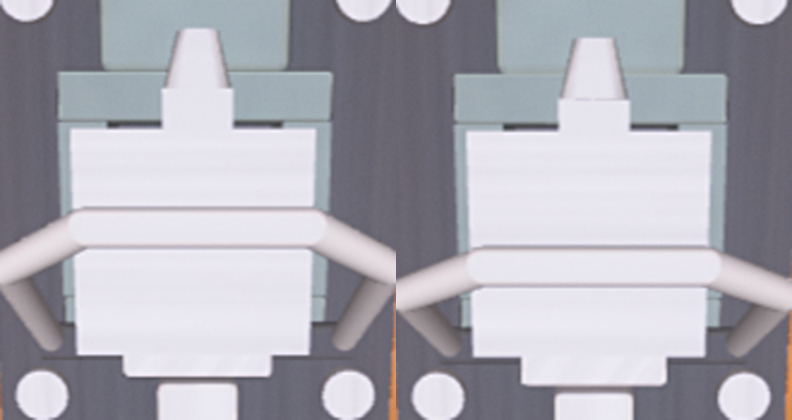

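jog_arm(deltas="0 0 -3 0 40; 0 0 -12 0 40; 0 0 -26 0 40; 0 0 -37 0 40; 0 0 -42 0 25; 0 0 -43.5 0 10; 0 0 -43.5 0 0; 0 0 -43.5 0 0; 0 0 -43.5 0 0; 0 0 -43.5 0 0", squeeze=20)

```text
clock: 20.55
eef_pos: [544.1, -3.8, 139.9]
eef_rot: [-3.142, 0.0, -0.024]
wrist_force: [-0.0, 0.0, -0.3]
finger_gap: 0.7
```

```bash
python3 - <<'E'
from h import *
z=np.load("pics/w6.npz");p,R=z["p"],z["R"]
print([wray(322,195.4,zz,p,R).round(1) for zz in (145,147,149)])
p,R,s=wpose();print(s["eef_pos"],s["eef_rot"],s["wrist_force"],s["finger_gap"])
im,d=optics.camera("wrist"); cv2.imwrite("pics/w7.png",im[:,:,::-1]); np.savez("pics/w7.npz",p=p,R=R,d=d)
im,d=optics.camera("scene"); cv2.imwrite("pics/s7.png",im[:,:,::-1])
crop("pics/s7.png","pics/s7c.png",180,200,330,320,5)
E
```

```text
[array([596.8,  -5.5, 145. ]), array([597. ,  -5.5, 147. ]), array([597.3,  -5.5, 149. ])]
[544.13492702  -3.75877057 139.92065583] [-3.14156148e+00  2.30534711e-04 -2.42022280e-02] [-0.02395853  0.00093684 -0.34035946] 0.6652207057017068
```

View pics/w7.png

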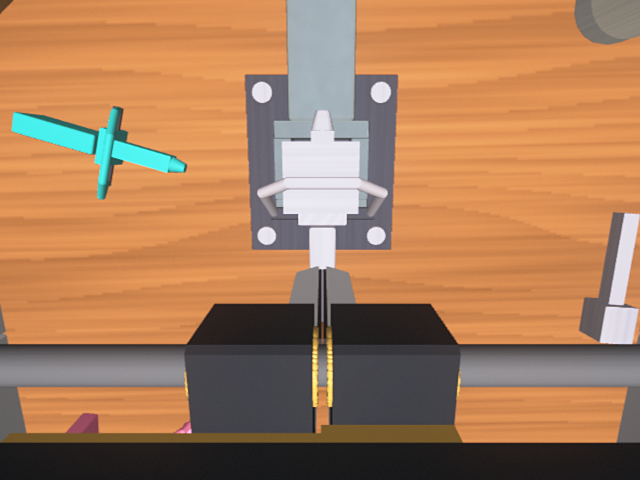

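View pics/s7c.png

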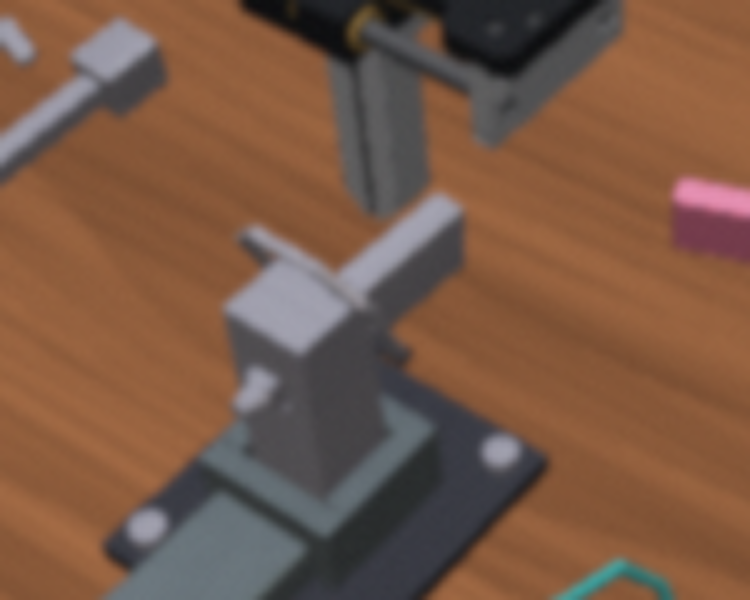

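jog_arm(deltas="4 0 0 0 0; 12 0 0 0 0; 20 0 0 0 0; 28 0 0 0 0; 33 0 0 0 0; 36 0 0 0 0; 38 0 0 0 0; 40 0 0 0 0; 42 0 0 0 0; 44 0 0 0 0")

```text
clock: 21.9
eef_pos: [588.2, -4.8, 140.0]
eef_rot: [-3.142, 0.0, -0.024]
wrist_force: [-1.3, 0.3, -0.3]
finger_gap: 0.4
```

```bash
python3 - <<'E'
from h import *
p,R,s=wpose();print(s["eef_pos"],s["wrist_force"],s["moment"])
im,d=optics.camera("wrist"); cv2.imwrite("pics/w8.png",im[:,:,::-1])
E
```

```text
[588.16906908  -4.83144305 139.99007092] [-1.25600795  0.25574488 -0.30189504] [ 0.0369269   0.17469667 -0.04545477]
```

View pics/w8.png

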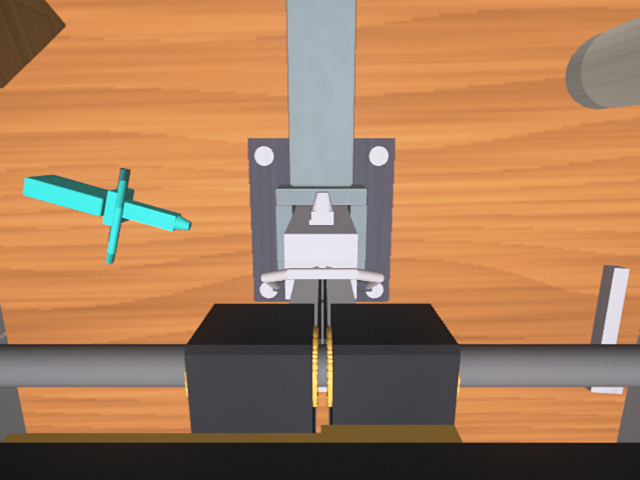

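The fingers touch the bar at (322,273) from the robot's side, at 1.3 N. I'll go on pushing forward gently.

jog_arm(deltas="1 0 0 0 0; 2 0 0 0 0; 3.5 0 0 0 0; 5 0 0 0 0; 6.5 0 0 0 0; 8 0 0 0 0; 9.5 0 0 0 0; 11 0 0 0 0; 12 0 0 0 0; 13 0 0 0 0")

```text
clock: 23.2
eef_pos: [601.2, -5.1, 140.0]
eef_rot: [-3.142, -0.0, -0.024]
wrist_force: [-1.0, 0.4, -0.7]
finger_gap: 0.5
```

```bash
python3 - <<'E'
from h import *
p,R,s=wpose();print(s["eef_pos"],s["wrist_force"],s["moment"])
im,d=optics.camera("wrist"); cv2.imwrite("pics/w9.png",im[:,:,::-1])
E
```

```text
[601.22565705  -5.14556355 140.04867246] [-0.95570895  0.41605241 -0.67259878] [ 0.03384397  0.27899497 -0.00881881]
```

View pics/w9.png

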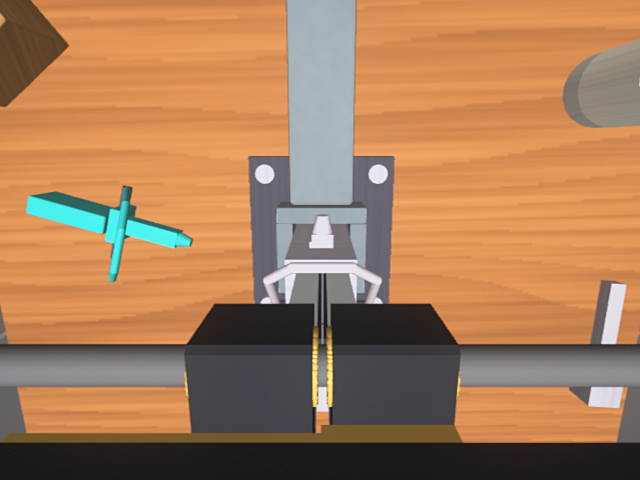

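jog_arm(deltas="1 0 0 0 0; 2 0 0 0 0; 3 0 0 0 0; 4 0 0 0 0; 5 0 0 0 0; 6 0 0 0 0; 7 0 0 0 0; 8 0 0 0 0; 9 0 0 0 0; 10 0 0 0 0")

```text
clock: 24.5
eef_pos: [611.2, -5.4, 140.1]
eef_rot: [-3.142, 0.0, -0.024]
wrist_force: [0.6, 0.7, -0.3]
finger_gap: 0.5
```

```bash
python3 - <<'E'
from h import *
p,R,s=wpose();print(s["eef_pos"],s["wrist_force"],s["moment"])
im,d=optics.camera("wrist"); cv2.imwrite("pics/w10.png",im[:,:,::-1])
E
```

```text
[611.22030111  -5.40635333 140.0568477 ] [ 0.5522466   0.69476625 -0.25085785] [0.05555181 0.00617102 0.0106169 ]
```

View pics/w10.png

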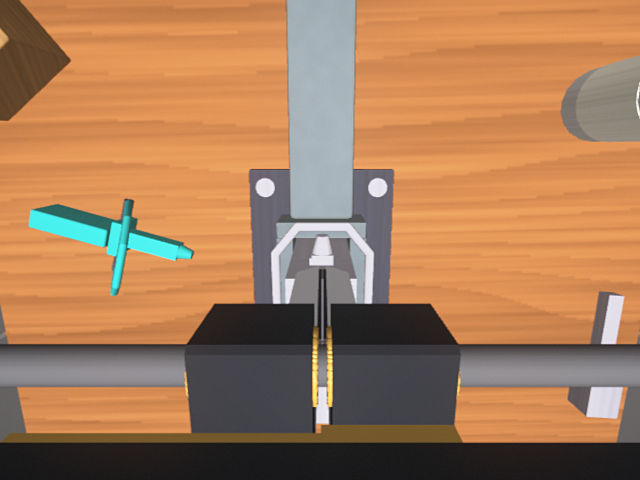

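The ring has snapped: the bar at (322,226) is now past the tip at (322,238). I'll lift off and check the shoulder.

jog_arm(deltas="-2 0 -5 0 0; -6 0 -15 0 0; -14 0 -25 0 0; -25 0 -30 0 0; -36 0 -30 0 0; -47 0 -30 0 0; -58 0 -30 0 0; -64 0 -30 0 0; -67 0 -30 0 0; -67 0 -30 0 0")

```text
clock: 25.8
eef_pos: [544.2, -3.8, 170.1]
eef_rot: [3.142, -0.0, -0.024]
wrist_force: [0.7, -0.0, 0.8]
finger_gap: 0.6
```

```bash
python3 - <<'E'
from h import *
p,R,s=wpose();print(s["eef_pos"],s["wrist_force"])
im,d=optics.camera("wrist"); cv2.imwrite("pics/w11.png",im[:,:,::-1]); np.savez("pics/w11.npz",p=p,R=R,d=d)
im,d=optics.camera("scene"); cv2.imwrite("pics/s11.png",im[:,:,::-1])
crop("pics/s11.png","pics/s11c.png",180,200,330,320,5)
crop("pics/w11.png","pics/w11c.png",250,90,400,240,4)
for zz in (91,92,94): print(wproj([579.1,-4.6,zz],p,R))
E
```

```text
[544.2013295   -3.78845933 170.08073762] [ 0.71002732 -0.02306545  0.83188262]
[321.15163398 198.69907331]
[321.14912787 198.90549923]
[321.14405519 199.32333146]
```

View pics/w11c.png

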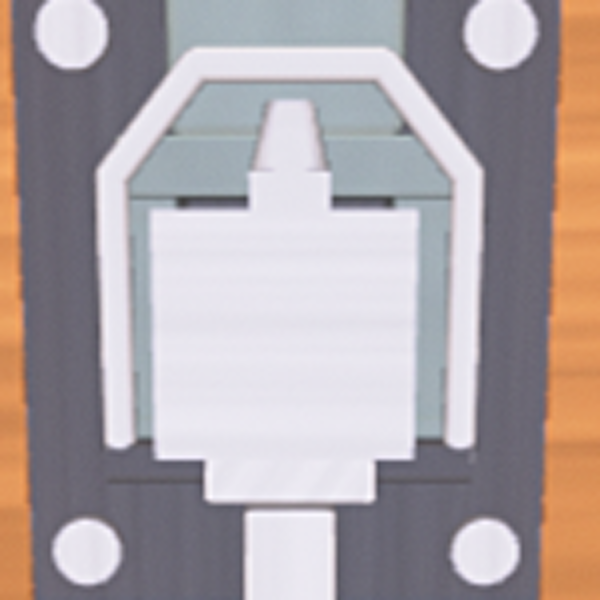

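View pics/s11c.png

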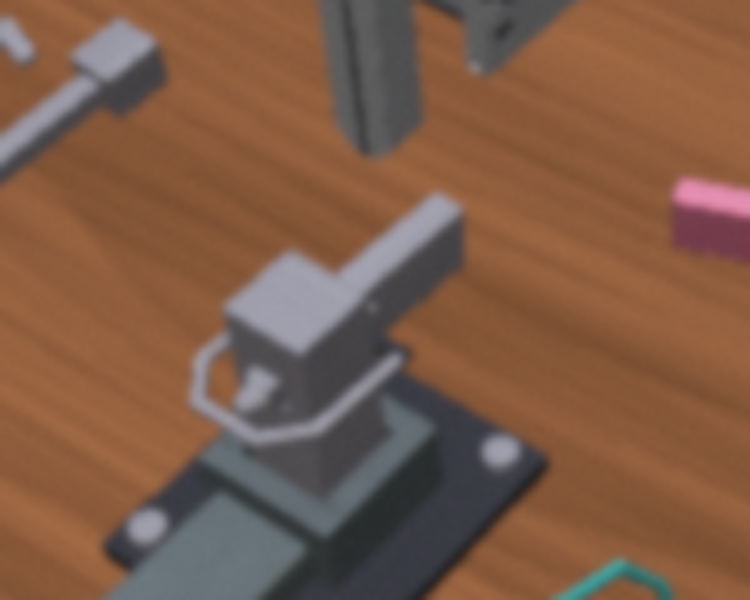

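```bash
python3 - <<'E'
from h import *
z=np.load("pics/w11.npz");p,R=z["p"],z["R"]
for zz in (91.2,93.2): print("tip",wray(322.5,114.6,zz,p,R))
for zz in (103,104): print("collar back top",wray(322.5,215.7,zz,p,R))
print("post top edges",wray(322,204.8,121.5,p,R),wray(322,142.5,121.5,p,R))
z=np.load("pics/w5.npz");p,R=z["p"],z["R"]
print("w5 tip",wray(321,97.2,91,p,R),"collar back",wray(322,85+377/2.4,104.2,p,R),"post front",wray(322,85+354/2.4,121.5,p,R))
z=np.load("pics/w6.npz");p,R=z["p"],z["R"]
print("w6 tip",wray(321,85+38/2.4,93,p,R),"collar back",wray(322,85+385/2.4,103.7,p,R),"post front",wray(322,85+356.5/2.4,121.5,p,R))
E
```

```text
tip [630.05012193  -6.64490485  91.2       ]
tip [629.89435492  -6.63763665  93.2       ]
collar back top [570.25765145  -5.22734334 103.        ]
collar back top [570.43330494  -5.22962927 104.        ]
post top edges [579.66848286  -5.13484351 121.5       ] [613.37087887  -5.93172791 121.5       ]
w5 tip [630.81112398  -5.84794739  91.        ] collar back [571.8131642   -4.86839278 104.2       ] post front [579.80348259  -5.04879246 121.5       ]
w6 tip [629.63511628  -5.85433175  93.        ] collar back [570.58257963  -4.86643357 103.7       ] post front [579.69730397  -5.07286552 121.5       ]
```

Ring is shut. The pin sags about 3° in its clearance, so the shoulder centre reads about 0.8 mm out, with its lower edge touching. I'll nudge the grip's rear gently to confirm it is home.

jog_arm(deltas="-6 0 0 0 0; -18 0 0 0 0; -32 0 0 0 0; -44 0 0 0 0; -49 0 10 0 0; -49 0 28 0 0; -49 0 48 0 0; -49 0 63 0 0; -49 0 70 0 0; -49 0 71 0 0")

```text
clock: 27.15
eef_pos: [495.2, -2.6, 98.8]
eef_rot: [-3.142, 0.0, -0.024]
wrist_force: [0.1, -0.1, 0.4]
finger_gap: 0.5
```

jog_arm(deltas="2 0 0 0 0; 4 0 0 0 0; 6 0 0 0 0; 7.5 0 0 0 0; 8.5 0 0 0 0; 9.5 0 0 0 0; 10.5 0 0 0 0; 11 0 0 0 0; 11.5 0 0 0 0; 11.5 0 0 0 0")

```text
clock: 28.4
eef_pos: [503.9, -2.7, 98.3]
eef_rot: [-3.141, 0.008, -0.024]
wrist_force: [-21.0, 0.7, 9.7]
finger_gap: 0.4
```

```bash
python3 - <<'E'
from h import *
p,R,s=wpose();print(s["eef_pos"],s["wrist_force"],s["moment"])
E
```

```text
[503.89848168  -2.70378442  98.30061576] [-21.00866376   0.69785748   9.72326839] [0.08203414 3.78762037 0.01742276]
```

jog_arm(deltas="-2 0 0 0 0; -4 0 0 0 0; -8 0 0 0 0; -14 0 0 0 0; -18 0 -10 0 0; -18 0 -30 0 0; -10 0 -55 0 0; 5 0 -70 0 0; 20 0 -72 0 0; 28 0 -72 0 0")

```text
clock: 29.65
eef_pos: [535.1, -3.6, 171.8]
eef_rot: [3.142, -0.001, -0.024]
wrist_force: [-0.9, -0.5, -0.2]
finger_gap: 0.9
```

```bash
python3 - <<'E'
from h import *
p,R,s=wpose();print(s["eef_pos"],s["wrist_force"],s["qd"].round(3))
im,d=optics.camera("wrist"); cv2.imwrite("pics/w12.png",im[:,:,::-1]); np.savez("pics/w12.npz",p=p,R=R,d=d)
im,d=optics.camera("scene"); cv2.imwrite("pics/s12.png",im[:,:,::-1])
crop("pics/s12.png","pics/s12c.png",180,200,330,320,5)
crop("pics/w12.png","pics/w12c.png",250,50,400,210,4)
E
```

```text
[535.13986583  -3.55242395 171.76105562] [-0.91470993 -0.51328499 -0.16928759] [ 0.007  0.142 -0.16   0.001  0.038  0.004]
```

View pics/w12c.png

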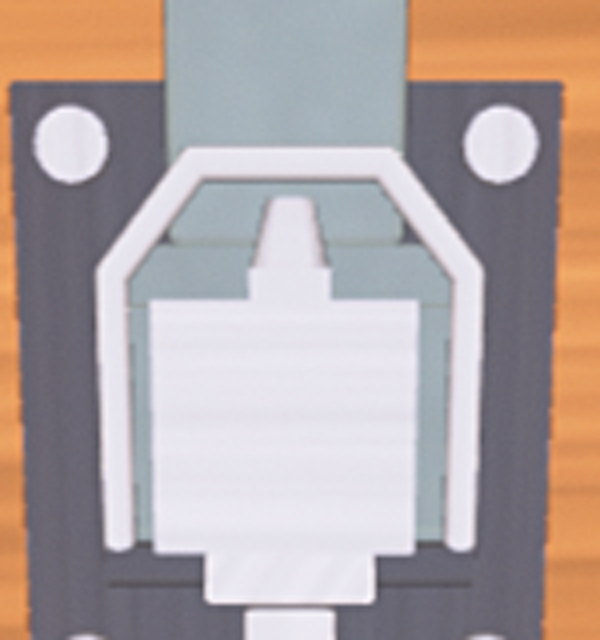

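View pics/s12c.png

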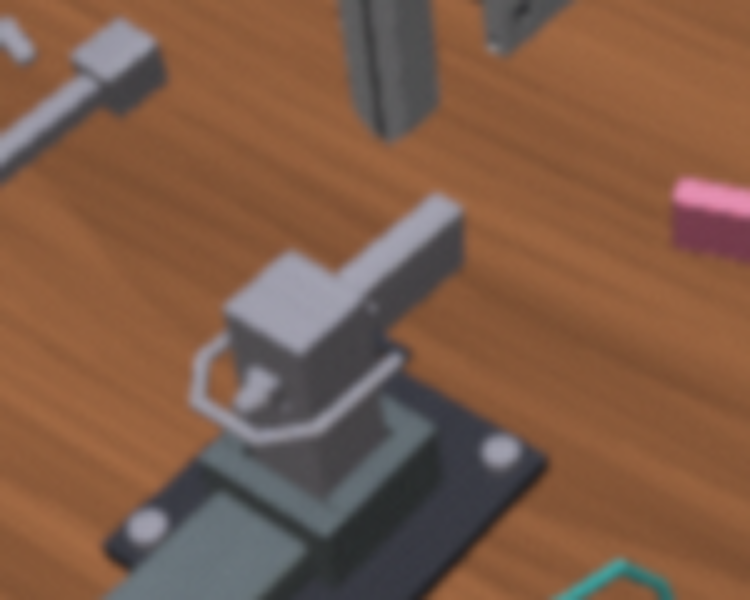

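jog_arm(deltas="0 0 -2 0 0; 0 0 -8 0 0; 0 0 -15 0 0; 0 0 -20 0 0; 0 0 -20 0 0; 0 0 -20 0 0; 0 0 -20 0 0; 0 0 -20 0 0; 0 0 -20 0 0; 0 0 -20 0 0")

```text
clock: 31.0
eef_pos: [534.7, -3.5, 191.0]
eef_rot: [-3.142, -0.0, -0.024]
wrist_force: [-0.8, -0.3, 0.1]
finger_gap: 0.4
```

```bash
python3 -c "
from cell import workorder,manip
print(manip.read_state()['wrist_force']); print(workorder.sign_off())"
```

```text
[-0.84483136 -0.28325836  0.08263454]
the job is handed in; nothing more can be done
None
```

The linch pin is through the post up to its shoulder and the ring has snapped shut over its end. I handed the job in at 31 s with the robot clear of everything.

- **Pin:** I picked the silver pin with the ring and fed it into the hole, which is about 91 mm up. The shoulder stopped firmly against the post at about 12 N.
- **Ring:** I pushed the bar forward with the closed fingertips, using about 1.3 N at the readings I took. The last pictures show it lying past the tip, with nothing else on the bench seen to move.
- **Pin sag:** After release the loose pin drooped about 3° in its hole. Its shoulder therefore sits on the lower edge, and I estimate its centre about 0.8 mm off the post. Pressing the grip's rear afterwards met solid resistance and did not change this.
- **Nudge too hard:** That check press reached 21 N, more than the gentle touch I meant, though below the limits. I backed off at once.

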